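# Furniture feet into the drying cupboard

### The job

Put every freshly oiled furniture foot, the ones standing on the bench and the one held in the vise, upright on the shelf of the drying cupboard, and then shut its top half-door fully. Before taking the clamped foot out of the vise, swing the top half of the split door wide open (to about a right angle or more; the bottom half stays shut and bolted) and wind the vise's handwheel until the jaw's pointer stands level with the brass clip on the scale. Leave the jaw there, and do not disturb the glue bottle, the wax tin or the hammer.

Things in the scene. Friction and masses are not known exactly. Their poses are not given: they have to be found in the camera images.
- cupboard: fixed oak drying cupboard, 390 wide, 190 deep, 228 mm high to the underside of its clear 5 mm roof (a batten at the back to 245); origin: middle of the lower front edge, on the bench; x points inwards to the back, y to the left seen from the front, z up. Walls 15 mm, 360 mm clear between; inner back face at x = 184 mm. The roof starts 72 mm behind the front (vent gap). The front is two leaves, one above the other
- shelf (a point): point on the top face of the shelf that fills the cupboard's inside, 115 mm above the bench, in the middle of its width, 52 mm behind the front
- top_leaf (a joint): angle of the top half-door, rad: 0 shut, grows as it swings out towards the robot, stop at 2.4. Leaf 370 mm wide, 22 mm thick (outwards), 120 to 228 mm above the bench (passes over standing feet); upright hinge at the cupboard's right end (-y) seen from the front; light friction hinge, stays where it is left
- top_hinge (a point): on the top leaf's upright hinge axis, which stands at x = 0, y = -185 mm in the cupboard's frame; 230 mm above the bench; it turns with the leaf (the leaf extends along its y; outside is its -x)
- top_handle (a point): top leaf's pull: upright round steel bar 22 mm across, 181 to 256 mm above the bench, free at its upper end, held at its foot by a bracket; 77 mm out from the hinge plane, 160 mm along the leaf from the hinge; point on the bar's axis, 230 mm above the bench
- bottom_leaf (a joint): angle of the bottom half-door, rad: 0 shut; must stay shut (4 to 113 mm above the bench)
- bolt (a joint): travel of the barrel bolt on the bottom leaf, m: 0 bolted; must stay so
- vise: fixed green bench vise, bed 300 x 130 x 30 mm; origin under the middle of the bed; its x runs along the bed from the fixed jaw to the handwheel gearbox, z up. Fixed jaw: 30 mm thick, 70 mm high, clamping face at x = -110 mm. Gearbox: x 75 to 145 mm, 75 mm high.
- vise_seat (a point): point on the bed's top face (30 mm above the bench) where the clamped foot stands
- jaw (a joint): travel of the moving jaw, m: about 0 as clamped, grows as it opens, away from the fixed jaw, along the vise's x; stop at 0.060. Jaw 40 mm thick, 100 mm wide, top 67 mm above the bench; a steel lip at its top laps over the clamped foot's flange, so the foot can be lifted only when the jaw is wound open
- jaw_pointer (a point): small white pointer, 4 mm wide, on the left (+y) side of the moving jaw
- clip_mark (a point): brass clip fixed on the scale strip beside the jaw, 18 mm high, differently placed from start to start; the jaw is right when the pointer is level with this point along the vise's x (both axes of this point are parallel to the vise's)
- wheel (a joint): turn of the handwheel, rad: grows clockwise seen from above and opens the jaw 20 mm a turn (3.18 mm a rad); turns freely, light friction, stays where it is left
- wheel_hub (a point): on the handwheel's upright axis, at the height of the middle of the crank knob, 126 mm above the bench; wheel 124 mm across, its rim's top at about 99 mm above the bench
- crank_knob (a point): middle of the upright wooden crank knob standing on the handwheel, 46 mm from its axis; 22 mm across, 58 mm long, from 99 to 157 mm above the bench, spins freely on its own pin
- foot_v_mid (a point): turned light-wood furniture foot, standing upright: round flange 76 mm across and 16 mm high at the bottom, above it (from 24 mm up) a plain round stem 42 mm across, 100 mm high in all, about 140 g; the point is on its axis, half-way up (50 mm above its underside); its z axis points up along the stem. This one is clamped in the vise at the start, standing on the bed
- glue_mid (a point): white glue bottle, 60 mm across, 160 mm high; not to be disturbed; point half-way up
- wax: flat round steel tin, 76 mm across, 50 mm high; not to be disturbed; origin at the centre of its underside
- hammer: hammer lying on the bench, handle along its x; not to be disturbed
- foot_a_mid (a point): turned light-wood furniture foot, standing upright: round flange 76 mm across and 16 mm high at the bottom, above it (from 24 mm up) a plain round stem 42 mm across, 100 mm high in all, about 140 g; the point is on its axis, half-way up (50 mm above its underside); its z axis points up along the stem. Stands on the bench at the start, or is absent
- foot_b_mid (a point): turned light-wood furniture foot, standing upright: round flange 76 mm across and 16 mm high at the bottom, above it (from 24 mm up) a plain round stem 42 mm across, 100 mm high in all, about 140 g; the point is on its axis, half-way up (50 mm above its underside); its z axis points up along the stem. Stands on the bench at the start, or is absent
- foot_c_mid (a point): turned light-wood furniture foot, standing upright: round flange 76 mm across and 16 mm high at the bottom, above it (from 24 mm up) a plain round stem 42 mm across, 100 mm high in all, about 140 g; the point is on its axis, half-way up (50 mm above its underside); its z axis points up along the stem. Stands on the bench at the start, or is absent
Things that resemble listed ones, but are neither listed nor needed, are in the scene too. Leave any pink or turquoise look-alike of the part that bears foot_c_mid alone.

How it is judged:
By the outcome, as a careful person would: the job done as asked, in the order asked, and still so for the second after the job is handed in, with the robot touching nothing.
Of foot_a, foot_b, foot_c only 2 to 3 are there at a start; the rules pass over those that are not, and their reading is None.
At some moment in a run one of foot_a, foot_b, foot_c may be knocked a few centimetres aside while the robot is not near it.
It also fails if it takes over 210 s, if anything falls off the work surface, if the arm or the gripper's body presses on something with over 40 N, if the wrist force passes 120 N, or if a joint passes its speed limit or range.

### The arm

A 6-joint arm with a two-finger parallel gripper is mounted at the origin on the work surface. World frame = base frame: x ahead of the robot, y to its left, z up, the work surface at z = 0. Lengths are in m, angles in rad, forces in N, time in s.
With the tool pointing down it reaches from about 0.375 to 0.975 m from the base axis. Payload 3.8 kg.
Tool frame: the origin (TCP) lies on the front face of the gripper's body, between the roots of the fingers; the fingertips stand 64 mm ahead of it and the grasp point (between the pads) lies 45 mm ahead of it (ctrl.grip_depth is the distance from the TCP to the grasp point, in m); z points along the fingers, y is the line along which they close (so a half turn about z gives the same grasp; the last joint's range is limited). The gripper opens to 88 mm and grips with 3 to 60 N. Pads are 18 mm wide; open, the fingers measure 123 mm over their backs; the gripper's body (75 mm by 187 mm) begins 45 mm behind the grasp point.
Start: joints at [-1.151, 0.264, 1.604, -0, 1.274, -0.037], TCP at [0.298, -0.606, 0.303] pointing down, gripper open.
Joint ranges: [-2.63, 2.63], [-0.94, 2.18], [0.31, 2.57], [-1.31, 4.45], [0, 2.66], [-2.55, 2.55]. Speed limits (rad/s): [2.57, 2.57, 3.14, 3.14, 3.14, 3.14].

### API

Orientations are given as [roll, pitch, yaw] about the fixed x, y, z axes, in that order (R = Rz(yaw) Ry(pitch) Rx(roll)).
In Python, from workcell import ctrl gives the robot as it stands. Calls block until the motion is done:
- ctrl.move_to(position, orientation): joint-space move of the TCP to a pose.
- ctrl.move_l(position, rotation=None, vel=0.15, force_limit=None): straight line of the TCP; rotation=None keeps the orientation; vel is the mean speed in m/s. With force_limit (N) it stops when the force on the tool has changed by that much, and returns True; else False.
- ctrl.move_joints(angles): joint-space move.
- ctrl.open() and ctrl.grab(strength=None): open the fingers fully, or close them until they stop; strength is the grip in N (None keeps the last).
- ctrl.pause(seconds).
- ctrl.inverse_kinematics(position, orientation): joint angles nearest the present ones, or None.
- ctrl.get_state(): the state.
- ctrl.grab_frame(name): name is "scene" or "top"; returns a dict with "img" (384x512x3 uint8, red, green, blue), "z_map" (384x512 float32, m along the optical axis (not along the pixel's ray), 0 where there is no reading), "fx", "fy", "cx", "cy" (pixels), "k1" (the pictures are not rectified: a ray, as slopes to the right and down, at radius r is drawn at 1 + k1 r^2 times it, then the intrinsics apply), "origin" and "attitude" of the camera in the world. Camera axes: x right, y down, z forward; pixel columns grow to the right and rows downward; lengths in m; the calibration is good to about 2 mm. A picture is of the moment at which its call begins.
A pose or a line that the arm cannot do raises ctrl.PlanningError and nothing moves.
- ctrl.sign_off(): hands the job in; it is judged then, once.
The state is a dict: "t": time; "qpos": joint angles; "joint_velocities": joint speeds; "joint_efforts": joint torques, N m; "eef_pos": TCP position; "orientation": TCP orientation; "wrist_force": force on the tool from outside, world axes, zero at the start; "ft_torque": the same for the moment, N m; "grip_width": finger opening in m; "grasp_force": force on a finger pad.
Only numpy, scipy, OpenCV 4.12 (cv2) and the standard library are available. Lean on these libraries where they do the work, as an engineer would, in place of code of your own. Each camera call takes 0.05 s, during which the arm holds its last target. There are 200 camera calls.

## Working session

There is one attempt and no reset: what is moved stays moved. The work goes in short steps, each a Python script; the robot and the scene stay as the last script left them, time stands still between calls to the robot, and variables do not carry over. Pictures are saved under pics/ and viewed, at most 14 in all, crops included, and the job is handed in when it is done.

```bash
ls; mkdir -p pics
cat > h.py <<'E'
import numpy as np, cv2
from workcell import ctrl
from scipy.spatial.transform import Rotation as R
def snap(name,fn=None):
    f=ctrl.grab_frame(name)
    if fn: cv2.imwrite('pics/'+fn,f['img'][:,:,::-1])
    return f
def att(f):
    a=np.array(f['attitude'],float)
    if a.shape==(3,3): return a
    return R.from_euler('xyz',a).as_matrix() if a.size==3 else R.from_quat(a).as_matrix()
def ray(f,u,v):
    u=np.asarray(u,float);v=np.asarray(v,float)
    x=(u-f['cx'])/f['fx'];y=(v-f['cy'])/f['fy'];xd,yd=x,y
    for _ in range(8):
        s=1+f['k1']*(x*x+y*y);x=xd/s;y=yd/s
    return np.stack([x,y,np.ones_like(x)],-1)
def onplane(f,u,v,z):
    d=ray(f,u,v)@att(f).T;o=np.array(f['origin'])
    return o+d*((z-o[2])/d[...,2])[...,None]
def cloud(f):
    v,u=np.mgrid[0:384,0:512]
    P=ray(f,u,v)*f['z_map'][...,None]
    return P@att(f).T+np.array(f['origin'])
def px(f,p):
    c=(np.asarray(p)-f['origin'])@att(f);x,y=c[...,0]/c[...,2],c[...,1]/c[...,2]
    s=1+f['k1']*(x*x+y*y);return f['cx']+f['fx']*x*s,f['cy']+f['fy']*y*s
E
python3 - <<'E'
from h import *
for n in('scene','top'):
    f=snap(n,n+'1.png');print(n,f['fx'],f['cx'],f['k1'],f['origin'],f['attitude'],(f['z_map']>0).mean())
    P=cloud(f);np.savez(n+'1.npz',P=P,img=f['img'])
s=ctrl.get_state();print(s)
E
```

```text
pics
scene 375.13070952476374 255.06412958870288 0.02540142160470054 [1.1132213  0.17950856 0.95503862] [-2.49541788 -0.01569824  1.78287272] 0.9962717692057291
top 450.1125010613147 258.02719279799896 0.007845274674694019 [0.29939204 0.06940017 1.33294609] [-2.94649051  0.0223629  -1.56132322] 0.9960072835286459
{'t': 0.1, 'qpos': array([-1.15090862e+00,  2.64698033e-01,  1.60524870e+00,  4.94221194e-06,
        1.27367213e+00, -3.69027889e-02]), 'joint_velocities': array([-0.00172848, -0.00164404, -0.00196494, -0.00142994,  0.00077586,
       -0.00162921]), 'joint_efforts': array([ 1.00313298e-04, -5.03620040e+01, -3.58070612e+01,  7.30052241e-02,
        2.33466737e-02, -8.11776135e-05]), 'eef_pos': array([ 0.29751168, -0.60532847,  0.30149265]), 'orientation': array([-3.13956800e+00, -7.94750835e-05,  4.56788960e-01]), 'wrist_force': array([ 0.17497276, -0.56438109,  0.27670567]), 'ft_torque': array([ 0.00257525, -0.05678161,  0.01672122]), 'grasp_force': 0.0, 'grip_width': 0.08832244258378318}
```

View pics/scene1.png

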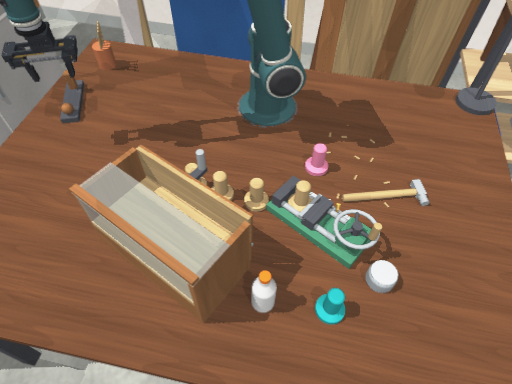

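View pics/top1.png

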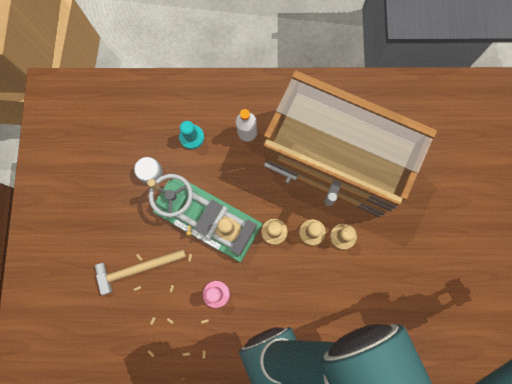

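```bash
cat > m1.py <<'E'
from h import *
P=np.load('top1.npz')['P'];img=np.load('top1.npz')['img'];z=P[...,2]
def comps(m,mn=30):
    n,l,st,c=cv2.connectedComponentsWithStats(m.astype(np.uint8))
    return [(l==i) for i in range(1,n) if st[i,4]>mn]
for lo,hi,name in((.092,.108,'z100'),(.12,.14,'z130'),(.15,.165,'z157'),(.215,.238,'z228'),(.238,.27,'z250'),(.045,.055,'z50'),(.06,.075,'z67')):
    for c in comps((z>lo)&(z<hi)&(np.abs(P[...,1])<.6)&(P[...,0]>.2)):
        v,u=np.nonzero(c);q=P[c][:,:2].astype(np.float32)
        r=cv2.minAreaRect(q*1000);print(name,len(q),'px',u.mean().round(),v.mean().round(),'xyc',q.mean(0).round(3),'rect',np.round(r[0]),np.round(r[1]),round(r[2],1),'rgb',np.median(img[c],0),'z',np.median(z[c]).round(4))
# crops
a=cv2.resize(img[150:270,130:270],None,fx=5,fy=5,interpolation=cv2.INTER_CUBIC);cv2.imwrite('pics/vise1.png',a[:,:,::-1])
E
python3 m1.py
```

```text
z100 105 px 246.0 126.0 xyc [0.74  0.136] rect [746. 138.] [58. 41.] 76.4 rgb [168. 162. 155.] z 0.1032
z100 171 px 186.0 127.0 xyc [0.737 0.308] rect [738. 308.] [42. 42.] 47.6 rgb [ 53. 197. 192.] z 0.0998
z100 95 px 299.0 173.0 xyc [ 0.604 -0.015] rect [606. -11.] [201.   4.] 65.2 rgb [95. 66. 42.] z 0.0994
z100 694 px 171.0 196.0 xyc [0.535 0.343] rect [538. 347.] [123. 122.] 45.7 rgb [176. 178. 173.] z 0.099
z100 80 px 363.0 201.0 xyc [ 0.523 -0.19 ] rect [ 522. -190.] [142.   4.] 64.9 rgb [96.5 67.  42. ] z 0.0998
z100 175 px 275.0 228.0 xyc [0.447 0.052] rect [447.  52.] [39. 39.] 0.2 rgb [225. 195. 141.] z 0.0996
z100 171 px 315.0 228.0 xyc [ 0.446 -0.059] rect [447. -59.] [39. 40.] 61.6 rgb [226. 196. 142.] z 0.0998
z100 179 px 348.0 233.0 xyc [ 0.435 -0.148] rect [ 435. -148.] [38. 39.] 87.9 rgb [221. 191. 137.] z 0.0992
z100 198 px 213.0 295.0 xyc [0.266 0.218] rect [267. 218.] [39. 41.] 80.0 rgb [241. 169. 196.] z 0.0997
z130 55 px 246.0 121.0 xyc [0.747 0.135] rect [750. 135.] [22. 34.] 2.1 rgb [173. 170. 164.] z 0.1248
z130 128 px 298.0 170.0 xyc [ 0.603 -0.01 ] rect [6
[... 1451 characters left out ...]
19.0 xyc [0.476 0.304] rect [478. 306.] [65. 17.] 61.9 rgb [188. 188. 186.] z 0.049
z67 31 px 247.0 133.0 xyc [0.731 0.134] rect [735. 133.] [19. 54.] 8.7 rgb [129. 123. 116.] z 0.0674
z67 41 px 271.0 166.0 xyc [0.629 0.063] rect [627.  63.] [54. 15.] 50.1 rgb [132. 130. 127.] z 0.0723
z67 63 px 288.0 176.0 xyc [0.602 0.014] rect [600.  20.] [57. 27.] 65.4 rgb [125. 122. 118.] z 0.073
z67 76 px 181.0 200.0 xyc [0.529 0.32 ] rect [526. 323.] [26. 55.] 68.6 rgb [ 97.5 154.  120. ] z 0.073
z67 635 px 211.0 218.0 xyc [0.477 0.234] rect [478. 234.] [ 52. 100.] 60.9 rgb [122. 120. 120.] z 0.067
z67 384 px 244.0 237.0 xyc [0.425 0.14 ] rect [425. 140.] [ 31. 100.] 60.7 rgb [118. 114. 115.] z 0.0705
```

View pics/vise1.png

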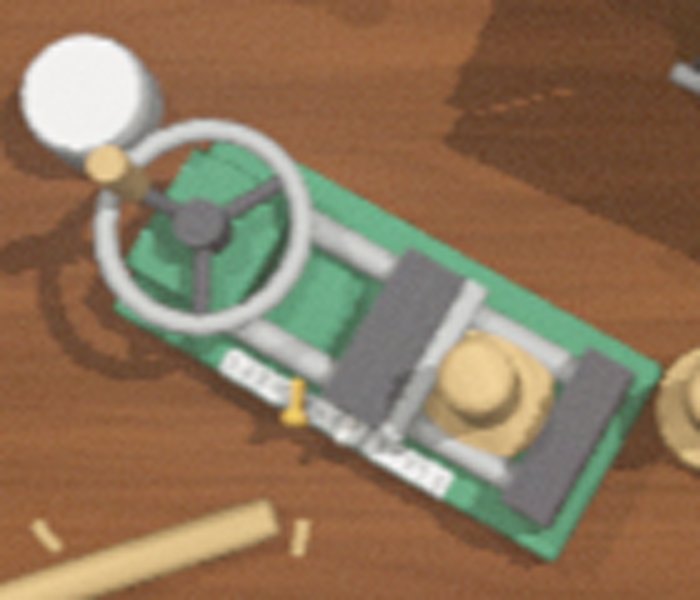

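```bash
cat >> h.py <<'E'
A=np.radians(65.15)                       # cupboard y direction
O=np.array([0.5853,-0.0942]); yc=np.array([np.cos(A),np.sin(A)]); xc=np.array([yc[1],-yc[0]])
def cup(x,y): return O+x*xc+y*yc
HN=cup(0,-.185)
def handle(th):
    a=np.arctan2(.16,-.077)+(A-np.pi/2)+th
    return HN+.17757*np.array([np.cos(a),np.sin(a)])
def yaw_leaf(th): return A-np.pi/2+th     # tool y along leaf (yaw branch -)
def rpy(yaw): return [np.pi,0,yaw]
def st(tag=''):
    s=ctrl.get_state();print(tag,'t%.1f'%s['t'],'p',np.round(s['eef_pos'],3),'F',np.round(s['wrist_force'],1),'w%.4f g%.1f'%(s['grip_width'],s['grasp_force']),'q',np.round(s['qpos'],2));return s
def swing(a,b,n,z):
    for th in np.linspace(a,b,n+1)[1:]:
        hit=ctrl.move_l([*handle(th),z],rpy(yaw_leaf(th)),vel=.15,force_limit=45)
        F=np.linalg.norm(ctrl.get_state()['wrist_force'])
        if hit or F>45: print('stop at',np.degrees(th),F);return False
    return True
E
python3 - <<'E'
from h import *
q=None
for d in range(0,130,15):
    th=np.radians(d);print(d,handle(th).round(3),np.round(ctrl.inverse_kinematics([*handle(th),.282],rpy(yaw_leaf(th))) ,2))
p=ctrl.get_state()['eef_pos'];ctrl.move_l([p[0],p[1],.42],vel=.3)
ctrl.move_to([*handle(0),.36],rpy(yaw_leaf(0)))
ctrl.move_l([*handle(0),.282],vel=.12,force_limit=15);st('down')
ctrl.grab(12);st('grab')
print(swing(0,np.radians(10),2,.282));st()
E
```

```text
0 [ 0.505 -0.085] [-0.21 -0.03  1.97 -0.    1.2   1.79]
15 [ 0.459 -0.091] [-0.25 -0.12  2.05 -0.    1.21  1.49]
30 [ 0.417 -0.11 ] [-0.32 -0.2   2.12 -0.    1.22  1.17]
45 [ 0.38  -0.138] [-0.41 -0.26  2.16 -0.    1.23  0.81]
60 [ 0.352 -0.176] [-0.53 -0.28  2.18 -0.    1.24  0.43]
75 [ 0.335 -0.219] [-0.64 -0.27  2.17 -0.    1.24  0.06]
90 [ 0.33  -0.265] [-0.73 -0.22  2.13  0.    1.22 -0.3 ]
105 [ 0.337 -0.311] [-0.8  -0.14  2.07  0.    1.21 -0.63]
120 [ 0.355 -0.353] [-0.83 -0.05  1.99  0.    1.2  -0.92]
down t3.5 p [ 0.505 -0.085  0.283] F [0.6 0.3 0.8] w0.0879 g0.0 q [-0.21 -0.03  1.97 -0.    1.2   1.79]
grab t4.5 p [ 0.505 -0.085  0.282] F [-0.7 -1.3 -0.1] w0.0214 g12.0 q [-0.21 -0.03  1.97 -0.    1.2   1.79]
True
 t5.0 p [ 0.474 -0.088  0.282] F [ 0.8 -3.7 -2.2] w0.0216 g12.0 q [-0.24 -0.09  2.03 -0.    1.21  1.6 ]
```

Run:
```python
from h import *
d=np.radians
if swing(d(10),d(122),14,.282):
    st('open');ctrl.open();h=handle(d(122));ctrl.move_l([*h,.36],vel=.25);st('up')
    f=snap('top','top2.png');np.savez('top2.npz',P=cloud(f),img=f['img'])
```

```text
open t9.4 p [ 0.359 -0.358  0.282] F [ 4.2  2.7 -1.2] w0.0212 g12.0 q [-0.83 -0.04  1.98  0.    1.2  -0.96]
up t10.9 p [ 0.359 -0.359  0.361] F [ 0.  -1.3 -0.8] w0.0885 g0.0 q [-0.83 -0.09  1.88 -0.    1.35 -0.96]
```

View pics/top2.png

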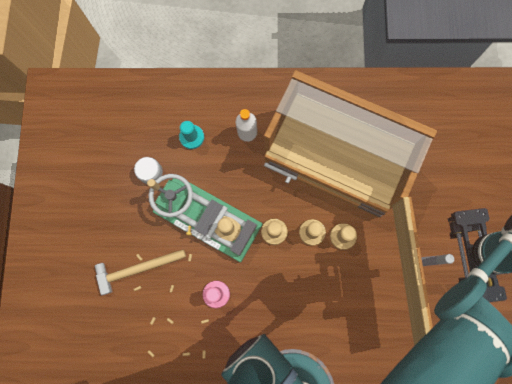

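```bash
cat >> h.py <<'E'
HUB=np.array([.538,.3465]);KZ=.187;KY=2.17
def knob(a): return HUB+.046*np.array([np.cos(a),np.sin(a)])
def crank(a0,da):
    n=max(1,int(np.ceil(abs(da)/np.radians(18))))
    for a in a0+np.linspace(0,da,n+1)[1:]:
        if ctrl.move_l([*knob(a),KZ],vel=.12,force_limit=40): print('crank stop',a);return a
    return a0+da
def grabknob(a):
    ctrl.move_to([*knob(a),.29],rpy(KY));ctrl.move_l([*knob(a),KZ],vel=.2,force_limit=15);ctrl.grab(12)
def leave(z=.30): ctrl.open();p=ctrl.get_state()['eef_pos'];ctrl.move_l([p[0],p[1],z],vel=.25)
E
python3 - <<'E'
from h import *
ctrl.move_to([.36,-.30,.42],rpy(1.0))
a=np.radians(62);grabknob(a);st('grab')
a=crank(a,-np.radians(540));st('end');print(np.degrees(a))
leave();ctrl.move_to([.50,.10+.38,.42],rpy(KY));st()
f=snap('top','top3.png');np.savez('top3.npz',P=cloud(f),img=f['img'])
im=np.hstack([cv2.resize(np.load(n)['img'][175:265,165:265],None,fx=4,fy=6) for n in('top2.npz','top3.npz')])
cv2.imwrite('pics/cmp.png',im[:,:,::-1])
E
```

```text
grab t16.0 p [0.56  0.387 0.187] F [ 1.6  1.9 -1.8] w0.0214 g12.0 q [ 0.57  0.36  1.7   0.    1.08 -0.03]
end t24.0 p [0.516 0.306 0.187] F [ 0.1  3.7 -4. ] w0.0215 g12.0 q [ 0.49  0.22  1.88  0.    1.04 -0.11]
-478.0
 t26.6 p [0.5   0.479 0.417] F [ 1.4 -0.3 -0.2] w0.0882 g0.0 q [ 0.73  0.26  1.41 -0.    1.48  0.13]
```

View pics/cmp.png

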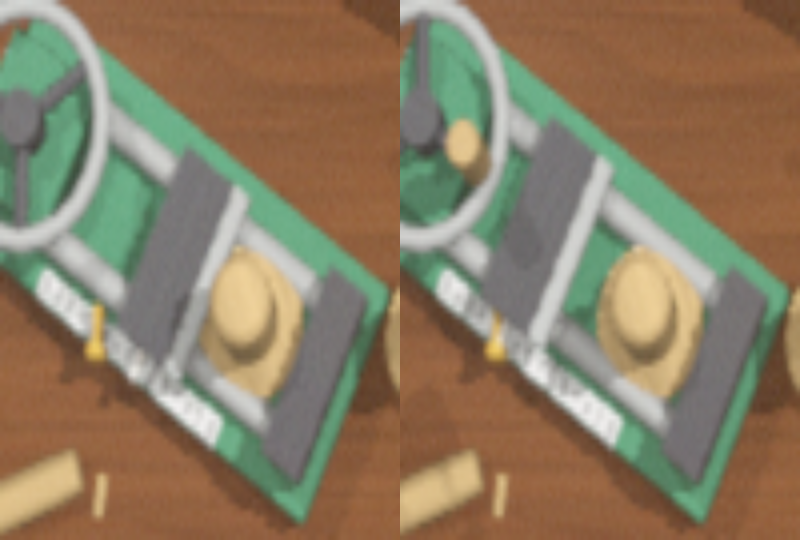

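```bash
cat > rect.py <<'E'
from h import *
import sys
V=np.radians(60.8);vx=np.array([np.cos(V),np.sin(V)]);vy=np.array([-vx[1],vx[0]])
VO=np.array([.425,.140])+.125*vx   # vise origin
def toV(p): d=np.asarray(p)[...,:2]-VO;return np.stack([d@vx,d@vy],-1)
def rectify(img,f,Z,x0=-.12,x1=.08,y0=.03,y1=.09,s=.00025):
    X,Y=np.meshgrid(np.arange(x0,x1,s),np.arange(y1,y0,-s))
    W=VO+X[...,None]*vx+Y[...,None]*vy
    u,v=px(f,np.concatenate([W,np.full(W.shape[:2]+(1,),Z)],-1))
    return cv2.remap(img,u.astype(np.float32),v.astype(np.float32),cv2.INTER_CUBIC)
if __name__=='__main__':
    f=snap('top');n2=np.load('top2.npz');n3=np.load('top3.npz')
    im=np.vstack([rectify(n['img'],f,.04) for n in(n2,n3)])
    cv2.imwrite('pics/rect.png',im[:,:,::-1])
    for n in (n2,n3):
        P=n['P'];q=toV(P);h=cv2.cvtColor(n['img'],cv2.COLOR_RGB2HSV)
        roi=(q[...,0]>-.12)&(q[...,0]<.08)&(q[...,1]>.03)&(q[...,1]<.09)
        m=roi&(h[...,0]>17)&(h[...,0]<30)&(h[...,1]>130)&(P[...,2]>.02)
        print('clip');[print(a,b,np.round(c*1000,1),np.round(z*1000),w) for a,b,c,z,w in zip(*np.nonzero(m)[::-1],q[m],P[...,2][m],n['img'][m])]
        J=(P[...,2]>.0645)&(P[...,2]<.0705)&(abs(q[...,1])<.045)&(q[...,0]>-.09)&(q[...,0]<.07)
        print('jaw x',np.percentile(q[J][:,0],[1,50,99]).round(4),'fixed',np.percentile(q[(P[...,2]>.067)&(P[...,2]<.073)&(abs(q[...,1])<.045)&(q[...,0]<-.09)][:,0],[1,99]).round(4))
E
python3 rect.py
```

```text
clip
189 226 [28.1 49.5] 52.0 [221 184  97]
190 226 [25.9 48. ] 50.0 [182 152  82]
189 227 [26.9 51.9] 50.0 [221 185  95]
190 227 [25.3 50.4] 46.0 [181 147  74]
189 228 [26.3 54.3] 46.0 [222 187 100]
189 230 [22.7 59.3] 49.0 [211 175  89]
189 231 [20.8 61.7] 51.0 [214 179  90]
187 232 [25.1 67. ] 47.0 [212 176  95]
188 232 [22.  65.6] 50.0 [235 204 109]
189 232 [19.8 64.2] 48.0 [228 196  98]
187 233 [23.3 69.5] 48.0 [223 184  91]
188 233 [18.7 68.1] 58.0 [236 200  99]
189 233 [18.  66.6] 50.0 [236 201 104]
190 233 [14.8 65.2] 53.0 [211 177  92]
187 234 [22.3 71.9] 46.0 [183 149  77]
188 234 [19.  70.5] 50.0 [195 160  80]
189 234 [16.7 69.1] 49.0 [195 160  74]
190 234 [14.1 67.7] 49.0 [184 150  76]
jaw x [-0.0433 -0.0168  0.0084] fixed [-0.1398 -0.1101]
clip
189 228 [25.2 54.4] 51.0 [171 141  81]
187 232 [24.5 67. ] 50.0 [210 174  93]
188 232 [22.5 65.6] 47.0 [234 203 109]
187 233 [23.2 69.5] 49.0 [221 183  91]
188 233 [20.2 68.1] 51.0 [235 199 100]
189 233 [17.7 66.6] 51.0 [235 200 104]
190 233 [15.9 65.2] 48.0 [212 178  97]
187 234 [22.6 71.9] 44.0 [181 144  75]
188 234 [18.8 70.5] 51.0 [195 161  80]
189 234 [16.7 69.1] 49.0 [195 161  76]
190 234 [14.  67.7] 50.0 [184 149  75]
jaw x [-0.0135  0.0137  0.0383] fixed [-0.14   -0.1103]
```

View pics/rect.png

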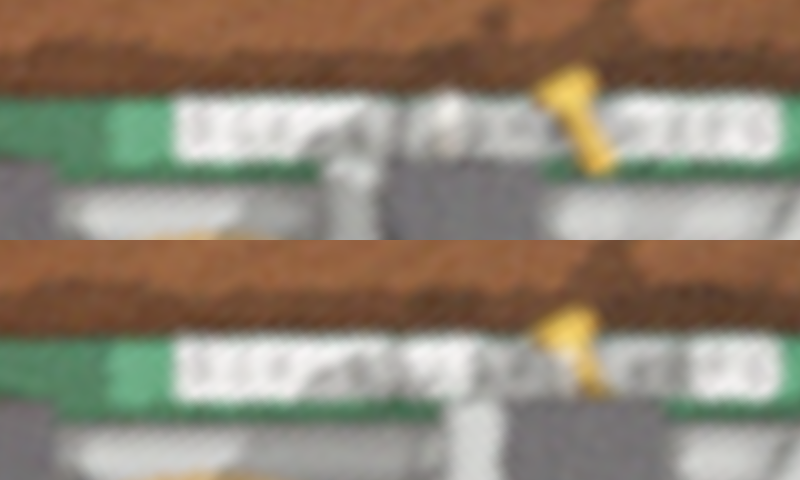

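Run:
```python
from rect import *
s1=np.load('scene1.npz');f=snap('scene')
ims=[cv2.resize(i[165:255,285:385],(800,720//2*1),interpolation=cv2.INTER_CUBIC)[:300] for i in(s1['img'],f['img'])]
ims=[cv2.resize(i[175:240,290:370],(700,300),interpolation=cv2.INTER_CUBIC) for i in(s1['img'],f['img'])]
cv2.imwrite('pics/sc.png',np.vstack(ims)[:,:,::-1])
for im,P in((s1['img'],s1['P']),(f['img'],cloud(f))):
    q=toV(P);h=cv2.cvtColor(im,cv2.COLOR_RGB2HSV)
    m=(h[...,0]>17)&(h[...,0]<30)&(h[...,1]>130)&(abs(q[...,0]-.02)<.03)&(abs(q[...,1]-.06)<.03)
    [print(a,b,np.round(c*1000,1),np.round(z*1000),w) for a,b,c,z,w in zip(*np.nonzero(m)[::-1],q[m],P[...,2][m],im[m])]
```

```text
337 203 [16.2 65.8] 53.0 [234 198 101]
338 203 [17.3 71. ] 48.0 [218 170  91]
337 204 [17.3 65.5] 49.0 [236 217 110]
339 204 [21.5 70. ] 48.0 [240 218 110]
340 204 [24.3 70.2] 51.0 [222 180  93]
336 205 [16.  63.6] 45.0 [144 112  61]
337 205 [18.3 65.3] 45.0 [190 151  77]
338 205 [21.7 63.8] 50.0 [234 199 101]
339 205 [23.4 67.4] 48.0 [214 170  86]
336 206 [17.  63.4] 41.0 [150 120  62]
337 206 [18.7 67. ] 38.0 [209 165  85]
338 206 [23.1 62.7] 47.0 [230 192  98]
339 206 [25.7 63.3] 49.0 [188 148  77]
336 207 [18.3 62.5] 38.0 [149 119  63]
337 207 [22.3 59.3] 45.0 [207 165  85]
338 207 [25.6 58.3] 49.0 [227 187  94]
339 207 [24.8 69.1] 37.0 [164 128  68]
337 208 [24.9 54.9] 47.0 [220 178  90]
338 208 [27.2 56.3] 48.0 [226 184  95]
337 209 [27.6 49.8] 50.0 [229 190  97]
338 209 [29.4 52.7] 49.0 [228 190 105]
337 210 [28.2 50.9] 44.0 [164 130  67]
337 211 [29.  51.3] 39.0 [162 134  77]
337 203 [15.1 69. ] 48.0 [233 197 100]
338 203 [17.7 69.7] 50.0 [217 169  90]
339 204 [22.  68.5] 50.0 [239 217 110]
340 204 [24.  71.2] 49.0 [220 176  91]
339 205 [24.2 64.9] 51.0 [186 151  89]
```

View pics/sc.png

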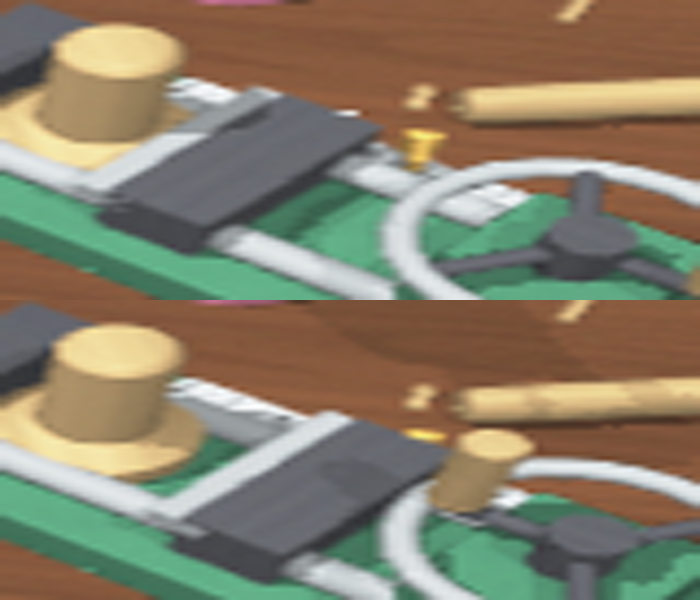

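Run:
```python
from rect import *
from scipy.ndimage import median_filter
A=[np.load(n) for n in('top1.npz','top2.npz','top3.npz')]
f=snap('top');f2=snap('top');Z3=(A[2]['P']+cloud(f)+cloud(f2))/3;Z2=(A[0]['P']+A[1]['P'])/2
for nm,P,im,x0,x1 in(('clamped',Z2,A[1]['img'],-.03,.04),('now',Z3,f['img'],0,.045)):
    q=toV(P);print(nm)
    for v in range(222,246):
        r=[]
        for u in range(184,212):
            x,y=q[v,u]
            if x0<x<x1 and .046<y<.078 and P[v,u,2]>.036: r.append('%d:(%.0f,%.0f,%.0f|%d,%d)'%(u,x*1e3,y*1e3,P[v,u,2]*1e3,im[v,u].mean(),int(im[v,u,0])-int(im[v,u,2])))
        if r: print(v,' '.join(r))
```

```text
clamped
226 189:(29,49,48|167,124) 190:(26,48,50|138,100) 191:(26,46,37|98,22)
227 189:(27,52,49|167,126) 190:(25,50,47|134,107)
228 189:(26,54,48|169,122) 190:(23,53,51|141,84) 195:(7,46,66|115,2)
229 190:(22,55,47|145,77) 195:(5,49,69|121,1) 196:(3,47,69|119,2)
230 189:(22,59,52|158,122) 190:(19,58,53|127,76) 196:(2,50,67|133,1) 197:(-1,48,68|115,1) 198:(-3,47,66|115,4)
231 189:(21,62,51|161,124) 190:(19,60,47|125,78) 198:(-5,49,68|111,3) 199:(-7,48,68|117,2) 200:(-10,47,70|117,2)
232 187:(25,67,49|161,117) 188:(22,66,48|182,126) 189:(20,64,49|174,130) 190:(16,63,54|158,90) 191:(14,61,50|161,24) 199:(-4,50,43|112,6) 200:(-11,49,65|112,0) 201:(-14,48,67|113,3) 202:(-16,46,67|115,1)
233 187:(23,69,50|166,132) 188:(19,68,56|178,137) 189:(18,67,50|180,132) 190:(15,65,51|160,119) 191:(14,64,47|140,56) 200:(-9,51,50|145,10) 201:(-14,50,61|120,4) 202:(-18,49,68|117,2) 203:(-20,47,69|115,1)
234 187:(22,72,45|136,106) 188:(19,71,50|145,115) 189:(17,69,49|143,121) 190:(13,68,53|136,108) 191:(12,66,47|124,62) 200:(-11,53,50|170,15) 201:(-13,52,47|141,9) 203:(-22,50,67|122,2) 204:(-24,48,68|11
[... 695 characters left out ...]
:(9,48,68|113,1) 195:(7,46,68|113,2)
229 189:(24,57,51|162,103) 190:(21,55,50|169,36) 191:(19,54,49|166,15) 192:(16,53,50|144,8) 194:(9,50,60|118,3) 195:(6,49,67|114,2) 196:(3,47,67|120,3)
230 189:(23,59,48|181,80) 190:(20,58,50|184,26) 191:(17,56,52|168,11) 196:(1,50,67|131,0)
231 189:(20,62,52|204,65) 190:(18,60,50|196,29) 191:(16,59,47|162,8)
232 187:(25,67,49|157,120) 188:(22,66,50|182,124) 189:(20,64,49|194,100) 190:(17,63,51|180,71) 191:(15,61,48|162,27)
233 187:(23,69,49|166,129) 188:(20,68,50|177,135) 189:(18,67,49|180,130) 190:(15,65,50|163,115) 191:(13,64,49|140,58)
234 187:(22,72,47|133,105) 188:(19,71,50|143,117) 189:(16,69,50|144,118) 190:(14,68,49|133,109) 191:(12,66,48|127,65)
```

Run:
```python
from rect import *
ft=snap('top');fs=snap('scene');R_=[]
for n,f in(('top2',ft),('scene1',fs)):
  for Z in(.05,.032):
    im=rectify(np.load(n+'.npz')['img'],f,Z,-.02,.05,.035,.085,.00018)
    for x in range(-20,50,10):
        c=int((x/1e3+.02)/.00018);im[:4,c:c+1]=0;im[:,c:c+1]=im[:,c:c+1]//4*3
    for y in range(40,85,10):
        r=int((.085-y/1e3)/.00018);im[r:r+1]=im[r:r+1]//4*3
    R_.append(im)
cv2.imwrite('pics/z.png',np.vstack([np.hstack(R_[:2]),np.hstack(R_[2:])])[:,:,::-1]);print(R_[0].shape)
```

```text
(278, 389, 3)
```

View pics/z.png

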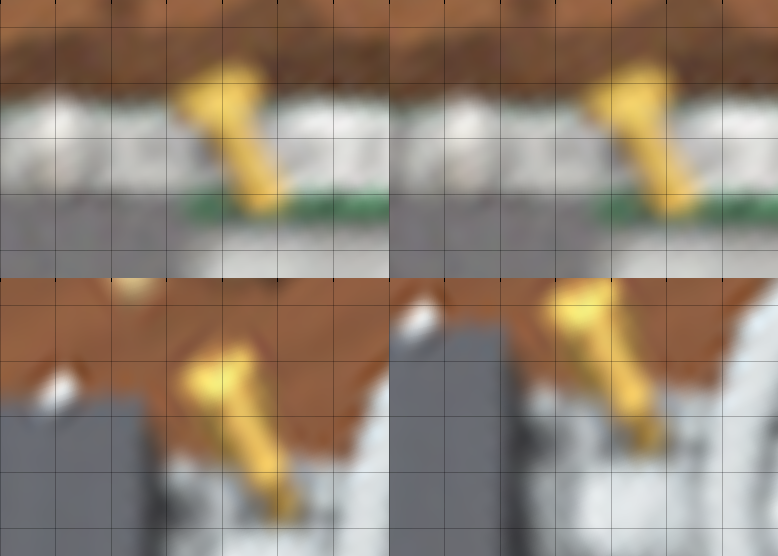

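```bash
cat >> h.py <<'E'
def tops(lo=.09,hi=.109):
    f=snap('top');P=cloud(f);z=P[...,2];im=f['img'].astype(int)
    m=(z>lo)&(z<hi)&(im[...,0]-im[...,2]>50)&(im[...,0]>170)&(P[...,0]>.3)&(P[...,0]<.75)
    n,l,s,c=cv2.connectedComponentsWithStats(m.astype(np.uint8));out=[]
    for i in range(1,n):
        if s[i,4]>80:
            v,u=np.nonzero(l==i);q=onplane(f,u,v,(lo+hi)/2)[:,:2].astype(np.float32)
            (cx,cy),r=cv2.minEnclosingCircle(q);out.append((round(cx,4),round(cy,4),round(r,4),int(s[i,4])))
    return out
H=.082
def pick(p,base,yaw=np.pi/2,near=None):
    z=base+H+.045
    ctrl.move_to([*p,z+.09],rpy(yaw));hit=ctrl.move_l([*p,z],vel=.2,force_limit=12)
    if hit: print('HIT on descent');return False
    ctrl.grab(20);s=st('grasped')
    ctrl.move_l([*p,z+.09],vel=.2)
    return s['grip_width']>.03
YP=A+np.pi/2   # yaw with tool y along cupboard y
def place(y,x=.048):
    z=.115+.045+H
    a=cup(-.11,y);ctrl.move_to([*a,z+.03],rpy(YP));ctrl.move_l([*a,z+.006],vel=.2)
    b=cup(x,y)
    if ctrl.move_l([*b,z+.006],vel=.18,force_limit=20): print('HIT entering');st();return False
    ctrl.move_l([*b,z-.004],vel=.05,force_limit=5);st('set')
    ctrl.open();return True
def exitup(z=.36): p=ctrl.get_state()['eef_pos'];ctrl.move_l([p[0],p[1],z],vel=.25)
E
python3 - <<'E'
from h import *
a=np.radians(242);grabknob(a);st('grab')
crank(a,-.0027/.0031831);st('end');leave();ctrl.move_to([.5,.48,.40],rpy(KY));t=tops();print(t)
from rect import toV
n=cloud(snap('top'));q=toV(n);J=(n[...,2]>.0645)&(n[...,2]<.0705)&(abs(q[...,1])<.045)&(q[...,0]>-.09)&(q[...,0]<.07)
print('jaw x',np.percentile(q[J][:,0],[1,50,99]).round(4))
print(tops(.12,.139))
for c in('pick','place'):pass
for y in(-.11,.11):
  for xx in(-.11,.048): print(np.round(ctrl.inverse_kinematics([*cup(xx,y),.25],rpy(YP)),2))
E
```

```text
grab t29.5 p [0.517 0.306 0.187] F [ 1.6  1.9 -0.5] w0.0216 g12.0 q [ 0.49  0.22  1.88  0.    1.04 -0.11]
end t30.2 p [0.493 0.336 0.187] F [ 1.7  2.5 -1.5] w0.0209 g12.0 q [ 0.56  0.22  1.89  0.    1.04 -0.04]
[(0.4477, 0.052, 0.0207, 172), (0.4464, -0.0588, 0.0207, 170), (0.435, -0.1483, 0.0203, 168)]
jaw x [-0.0107  0.015   0.0412]
[(0.452, 0.1868, 0.0204, 175)]
[-0.38 -0.1   2.1   0.    1.15 -1.52]
[-0.39  0.2   1.78  0.    1.16 -1.53]
[ 0.05  0.04  1.96  0.    1.14 -1.09]
[-0.06  0.3   1.66  0.    1.18 -1.2 ]
```

```bash
sed -i 's/ctrl.move_l(\[\*p,z+.09\],vel=.2)$/ctrl.move_l([*p,z+.14],vel=.25)/' h.py
python3 - <<'E'
from h import *
t=tops();print(t);c=min(t,key=lambda r:r[1])
if pick(c[:2],0):
    st('lift');print(place(-.11));exitup()
    ctrl.move_to([.50,.30,.40],rpy(np.pi/2));print(tops(),tops(.2,.225));f=snap('top','top4.png')
E
```

```text
[(0.4477, 0.052, 0.0207, 173), (0.4464, -0.0588, 0.0207, 170), (0.435, -0.1483, 0.0203, 167)]
grasped t36.5 p [ 0.435 -0.148  0.127] F [-2.   0.1  1.2] w0.0409 g20.0 q [-0.38  0.04  2.21 -0.    0.88 -0.38]
lift t37.3 p [ 0.434 -0.148  0.266] F [-1.1  0.1 -1.3] w0.0413 g20.0 q [-0.38 -0.13  2.09 -0.    1.18 -0.38]
set t39.8 p [ 0.583 -0.214  0.241] F [ 0.4 -0.5  0.9] w0.0420 g20.0 q [-0.39  0.21  1.79 -0.    1.14 -1.53]
True
[(0.4464, -0.0588, 0.0207, 170), (0.4159, 0.0675, 0.0207, 176)] [(0.5843, -0.2144, 0.0203, 192)]
```

View pics/top4.png

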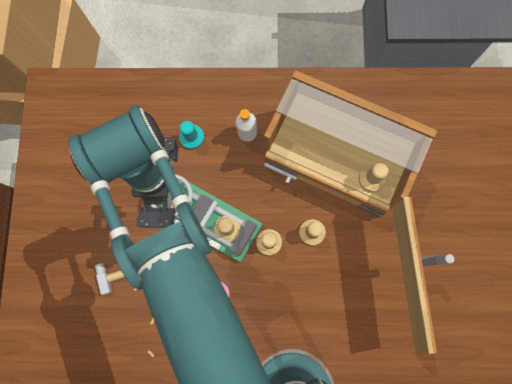

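```bash
cat >> h.py <<'E'
def place_push(y0,y1,y2,x=.048):
    z=.115+.045+H
    a=cup(-.11,y0);ctrl.move_to([*a,z+.03],rpy(YP));ctrl.move_l([*a,z+.006],vel=.2)
    if ctrl.move_l([*cup(x,y0),z+.006],vel=.18,force_limit=20): print('HIT entering');st();return False
    ctrl.move_l([*cup(x,y0),z+.0015],vel=.05,force_limit=6);st('low')
    print('push',ctrl.move_l([*cup(x,y1),z+.0015],vel=.06,force_limit=12));st()
    ctrl.move_l([*cup(x,y2),z+.0015],vel=.1)
    ctrl.move_l([*cup(x,y2),z-.004],vel=.05,force_limit=5);st('set')
    ctrl.open();return True
def cupxy(p): d=np.array(p[:2])-O;return np.round([d@xc,d@yc],4)
E
python3 - <<'E'
from h import *
t=tops();print(t);b=min(t,key=lambda r:r[1])
if pick(b[:2],0):
    if place_push(-.022,-.066,-.052):
        exitup();t=tops()
        ctrl.move_to([.50,.30,.40],rpy(np.pi/2));t=tops();S=tops(.2,.225);print(t,[(cupxy(s),s) for s in S])
        a=min(t,key=lambda r:r[1])
        if pick(a[:2],0):
            print(place(.113));exitup()
            ctrl.move_to([.50,.30,.40],rpy(np.pi/2));print(tops(),tops(.12,.139),[(cupxy(s),s) for s in tops(.2,.225)])
E
```

```text
[(0.447, -0.0589, 0.0203, 168), (0.4165, 0.0676, 0.0205, 177)]
grasped t46.2 p [ 0.447 -0.059  0.127] F [-0.8  0.3  1.6] w0.0413 g20.0 q [-0.19  0.03  2.23 -0.    0.88 -0.19]
low t49.5 p [ 0.619 -0.134  0.243] F [-0.7 -0.6 -1.4] w0.0410 g20.0 q [-0.25  0.23  1.76  0.    1.15 -1.39]
push False
 t50.4 p [ 0.601 -0.174  0.243] F [-0.6 -0.3 -1.4] w0.0415 g20.0 q [-0.32  0.21  1.78 -0.    1.15 -1.46]
set t50.9 p [ 0.608 -0.161  0.24 ] F [ 0.1 -0.4  3.3] w0.0417 g20.0 q [-0.3   0.22  1.77 -0.    1.14 -1.44]
[(0.4165, 0.0676, 0.0205, 178)] [(array([ 0.0488, -0.0516]), (0.6079, -0.1615, 0.0203, 185)), (array([ 0.0491, -0.1412]), (0.5705, -0.243, 0.0204, 191))]
grasped t56.8 p [0.417 0.068 0.127] F [-0.8 -0.3  2.3] w0.0416 g20.0 q [ 0.1  -0.03  2.29 -0.    0.88  0.1 ]
set t60.1 p [ 0.676 -0.011  0.241] F [ 0.2 -0.  -0.1] w0.0414 g20.0 q [-0.05  0.31  1.67 -0.    1.17 -1.19]
True
[] [(0.6598, -0.0093, 0.0287, 114), (0.6029, -0.1555, 0.0358, 164), (0.5639, -0.2261, 0.0262, 106), (0.4517, 0.1868, 0.0205, 173)] [(array([0.0477, 0.1131]), (0.6761, -0.0116, 0.0205, 184)), (array([ 0.0483, -0.0513]), (0.6076, -0.1611, 0.0204, 187)), (array([ 0.049 , -0.1412]), (0.5704, -0.2429, 0.0204, 192))]
```

Run:
```python
from h import *
p=tops(.12,.139)[-1];print(p)
if abs(p[1]-.187)<.02 and pick(p[:2],.03):
    st('lift')
    if place_push(.030,.067,.045):
        exitup();ctrl.move_to([.50,.30,.42],rpy(np.pi/2))
        print([(cupxy(s),s) for s in tops(.2,.225)])
        f=snap('top','top5.png');P=cloud(f);z=P[...,2];m=(z>.24)&(z<.27)&(P[...,1]<-.28)&(P[...,0]<.5)&(P[...,0]>.25)
        print(m.sum(),cv2.minAreaRect(P[m][:,:2].astype(np.float32)*1000),handle(np.radians(122)))
        from rect import toV
        q=toV(P);J=(z>.0645)&(z<.0705)&(abs(q[...,1])<.045)&(q[...,0]>-.09)&(q[...,0]<.07)
        print('jaw x',np.percentile(q[J][:,0],[1,50,99]).round(4))
```

```text
(0.4517, 0.1868, 0.0205, 175)
grasped t65.4 p [0.452 0.187 0.157] F [-0.4 -0.3  1.5] w0.0415 g20.0 q [0.34 0.05 2.14 0.   0.95 0.34]
lift t66.2 p [0.451 0.186 0.295] F [ 0.   0.1 -2.4] w0.0416 g20.0 q [ 0.34 -0.09  2.   -0.    1.23  0.34]
low t69.1 p [ 0.641 -0.087  0.243] F [ 0.1 -0.2 -1.6] w0.0412 g20.0 q [-0.17  0.25  1.73  0.    1.16 -1.31]
push False
 t69.9 p [ 0.657 -0.053  0.243] F [-0.4  0.1 -2.1] w0.0416 g20.0 q [-0.12  0.28  1.7   0.    1.16 -1.26]
set t70.4 p [ 0.649 -0.074  0.241] F [-0.2 -0.4  3.6] w0.0413 g20.0 q [-0.15  0.26  1.72 -0.    1.15 -1.29]
[(array([0.0471, 0.1422]), (0.6878, 0.015, 0.0204, 184)), (array([0.0477, 0.0447]), (0.6474, -0.0737, 0.0204, 186)), (array([ 0.0488, -0.0516]), (0.6079, -0.1615, 0.0203, 186)), (array([ 0.0488, -0.1414]), (0.5702, -0.243, 0.0206, 192))]
88 ((359.5429992675781, -354.0167541503906), (21.230091094970703, 20.63587188720703), 88.16940307617188) [ 0.35837806 -0.35839028]
jaw x [-0.0102  0.014   0.0413]
```

View pics/top5.png

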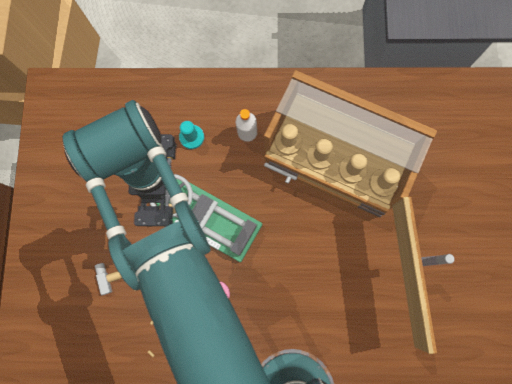

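Run:
```python
from h import *
d=np.radians;t0=d(120.7)
ctrl.move_to([.42,-.20,.42],rpy(1.2));h=handle(t0);print(h)
ctrl.move_to([*h,.36],rpy(yaw_leaf(t0)))
if not ctrl.move_l([*h,.282],vel=.12,force_limit=15):
    ctrl.grab(12);st('grab')
    if swing(t0,d(1),14,.282):
        st('near');print(ctrl.move_l([*handle(d(-1.2)),.282],rpy(yaw_leaf(0)),vel=.04,force_limit=20));st('shut')
        ctrl.open();p=ctrl.get_state()['eef_pos'];ctrl.move_l([p[0],p[1],.38],vel=.25)
        ctrl.move_to([.30,-.5,.42],rpy(.5));st()
        f=snap('top','top6.png');P=cloud(f);z=P[...,2]
        print([(cupxy(s),s) for s in tops(.2,.225)])
        m=(z>.12)&(z<.21);D=P[...,:2]-O;x=D@xc;y=D@yc
        for a,b in((-.15,-.05),(.0,.08),(.08,.165)):
            k=m&(y>a)&(y<b)&(x>-.045)&(x<.0);print(a,b,k.sum(),np.median(x[k]))
        k=(z>.248)&(z<.27)&(abs(x+.077)<.05)&(abs(y+.025)<.05);print('bar',cv2.minAreaRect(P[k][:,:2].astype(np.float32)*1000)[:2])
```

```text
[ 0.35623123 -0.35498106]
grab t78.0 p [ 0.358 -0.354  0.282] F [ 8.1  4.  -1.2] w0.0212 g12.0 q [-0.83 -0.05  1.99  0.    1.2  -0.94]
near t82.6 p [ 0.503 -0.086  0.282] F [ 0.3 -5.7 -0.1] w0.0215 g12.0 q [-0.22 -0.04  1.98 -0.    1.2   1.77]
False
shut t82.9 p [ 0.509 -0.086  0.282] F [ 0.6 -5.8 -1.1] w0.0217 g12.0 q [-0.21 -0.02  1.96 -0.    1.2   1.79]
 t86.2 p [ 0.3   -0.499  0.419] F [-0.3  0.3 -0.2] w0.0880 g0.0 q [-1.07  0.04  1.65  0.    1.45 -0.  ]
[(array([0.0471, 0.1422]), (0.6878, 0.015, 0.0204, 183)), (array([0.0477, 0.0447]), (0.6474, -0.0737, 0.0204, 188)), (array([ 0.0483, -0.0513]), (0.6076, -0.1611, 0.0204, 185)), (array([ 0.0488, -0.1415]), (0.5701, -0.2431, 0.0201, 189))]
-0.15 -0.05 345 -0.016384101396480426
0.0 0.08 259 -0.01429907376925409
0.08 0.165 272 -0.0162002998053944
bar ((507.8415222167969, -84.45814514160156), (19.753616333007812, 20.210092544555664))
```

View pics/top6.png

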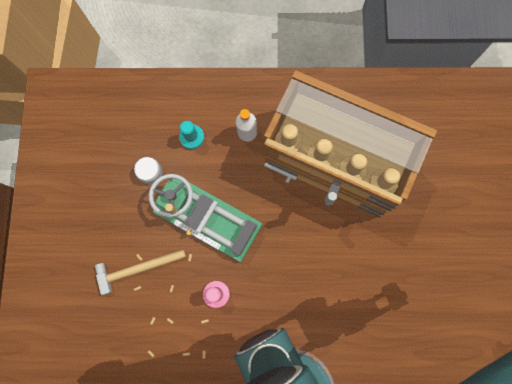

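Run:
```python
from h import *
d=np.radians;h=np.array([.5082,-.0845])
ctrl.move_to([*h,.36],rpy(yaw_leaf(0)))
ctrl.move_l([*h,.282],vel=.12,force_limit=15);ctrl.grab(12);st('grab')
for i in range(1,9):
    hit=ctrl.move_l([*(h+.0015*i*xc),.282],vel=.03,force_limit=18);s=st(str((i,hit)))
    if hit or s['wrist_force'][:2]@xc<-15: break
ctrl.open();p=ctrl.get_state()['eef_pos'];ctrl.move_l([p[0],p[1],.38],vel=.25);ctrl.move_to([.30,-.5,.42],rpy(.5))
P=cloud(snap('top'));z=P[...,2];D=P[...,:2]-O;x=D@xc;y=D@yc
m=(z>.12)&(z<.21)
for a,b in((-.15,-.05),(.0,.08),(.08,.165)):
    k=m&(y>a)&(y<b)&(x>-.045)&(x<.0);print(a,b,k.sum(),np.median(x[k]))
k=(z>.248)&(z<.27)&(abs(x+.077)<.05)&(abs(y+.025)<.05);print('bar',cv2.minAreaRect(P[k][:,:2].astype(np.float32)*1000)[:2])
```

```text
grab t89.8 p [ 0.508 -0.085  0.282] F [-1.1 -3.9 -0.4] w0.0214 g12.0 q [-0.21 -0.03  1.97 -0.    1.2   1.79]
(1, False) t90.1 p [ 0.508 -0.085  0.282] F [-5.8 -2.4  3.8] w0.0214 g12.0 q [-0.21 -0.02  1.96 -0.    1.21  1.79]
(2, False) t90.3 p [ 0.509 -0.085  0.282] F [-9.5 -0.3  6. ] w0.0215 g12.0 q [-0.21 -0.02  1.96 -0.    1.21  1.79]
(3, False) t90.6 p [ 0.509 -0.086  0.282] F [-13.    1.1   8.2] w0.0218 g12.0 q [-0.22 -0.02  1.96  0.    1.21  1.79]
(4, False) t90.8 p [ 0.51  -0.086  0.282] F [-13.8   1.3   8.7] w0.0213 g12.0 q [-0.22 -0.02  1.96  0.    1.21  1.79]
(5, False) t91.1 p [ 0.511 -0.087  0.281] F [-13.9   2.2   8.4] w0.0215 g12.0 q [-0.22 -0.01  1.95  0.    1.21  1.79]
(6, False) t91.3 p [ 0.512 -0.087  0.281] F [-14.3   1.3   7. ] w0.0215 g12.0 q [-0.22 -0.01  1.95  0.    1.21  1.79]
(7, False) t91.6 p [ 0.513 -0.088  0.281] F [-15.1   2.    7.5] w0.0216 g12.0 q [-0.22 -0.01  1.95  0.    1.21  1.79]
(8, False) t91.8 p [ 0.514 -0.088  0.28 ] F [-15.1   2.5   6.2] w0.0219 g12.0 q [-0.22 -0.    1.95  0.    1.21  1.79]
-0.15 -0.05 344 -0.016223613619703106
0.0 0.08 256 -0.014037807925074183
0.08 0.165 271 -0.015604843496141238
bar ((507.59857177734375, -84.20893096923828), (19.74532127380371, 19.763206481933594))
```

```bash
python3 -c "
from workcell import ctrl
print(ctrl.sign_off())"
```

```text
the job is handed in; nothing more can be done
None
```

The job is handed in: all four feet stand upright on the shelf and the top half-door was pushed to its stop. The one doubt is the jaw: the brass clip is T-shaped and sits askew, so I wound the pointer level with about its middle (x ≈ 23 mm; clip spans about 20 to 28 mm).

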